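# Clamp the tea caddy into its tilted holder

## Task

Lift the sprung clamp bar of the green holder and turn it well aside, then lay the aluminium tea caddy squarely into the tilted cradle with its black lid end uphill (do not drop it in). Then swing the bar back over the caddy and ease it down into its notch so that it presses on the caddy, without letting it snap down. Leave the tumblers, sugar bowl, egg ring and tablespoon where they are.

Things in the scene. Friction and masses are not known exactly. Their poses are not given: they have to be found in the camera images.
- cradle: Tilted cradle of the fixed green holder. Origin: where the CENTRE of a well seated caddy lies, 112 mm above the shelf. Axes: x uphill along the seated caddy, 30 degrees above level, away from the robot; y level, to the left; z square off the ramp (up and back to the robot). Ramp plate 70 mm wide, x -115 to +70 mm, its top at z -40. Points below are given in this frame.
- saddles (a point): Point midway between the two white V saddles that carry the caddy, at z -25 mm under the cradle origin. Saddles: 16 mm long in x, at x -42 and +42 mm, reaching to y +-34 and z -7; between them (x -34 to +34) fingers have room down to z -40. Lower end stop: face at x -62, 50 mm wide, top at z +10.
- notch (a point): Middle of the bar's notch at the cheeks' top edge (x -74, y 0, z +41 mm in the cradle). The two green cheeks (8 mm thick, |y| 8.5 to 16.5) keep the bar from turning unless it is lifted more than 24 mm; turned past about 0.85 rad it can come down beside them.
- post_top (a point): Top of the steel post (11 mm thick, cap 16 mm) on which the bar slides and turns; its axis is along the cradle's z at x -100 mm, y 0, top at z +107.
- lift (a joint): Height of the clamp bar up the post, m: 0 fully down, at most 0.045, along the cradle's z. A spring pulls it down with 7 N (at 0) to 11 N (at 0.045), its weight adds 2 N, so it comes down when let go at any turn. On a seated caddy the bar rests at about 0.008.
- bar (a joint): Turn of the clamp bar about the post, rad: 0 = straight uphill over the cradle, in its notch; positive turns its knob end to the cradle's left (+y); range -1.5 to 1.5. Friction (1 N at the knob) keeps it turned where it is left.
- knob (a point): On the axis of the red round knob (18 mm thick, 34 mm tall, fixed upright on the bar's free end, 110 mm from the post axis), 22 mm above the bar's top face, 12 mm below the knob's top. x along the bar away from the post, z = cradle's z. The bar is 12 mm wide, 8 thick; at lift 0 its underside is at cradle z +17 mm. The knob does not spin on the bar: turn the gripper with it.
- caddy_center (a point): Centre of the loose aluminium tea caddy: a cylinder 50 mm thick and 120 mm long, 0.15 to 0.31 kg, lying on its side. The x axis is the caddy's axis and points to the black lid end. It starts on a fixed low wire rest (two 8 mm rods 30 mm apart, 108 mm long, under the caddy), its centre 29 mm above the shelf.
- caddy_lid (a point): Centre of the end face of the caddy's black lid (lid 30 mm long), 60 mm from the caddy's centre.
- tumblers: Bystander: two nested plastic tumblers, blue with green, one stack 150 mm tall, 72 mm across at the rim. Origin under its centre. Stands beside the holder, in the way of the bar's knob on that side.
- sugar_bowl: Bystander: terracotta sugar bowl with lid, 82 mm across, 77 mm tall. Origin under its centre. Stands on the other side of the holder; the bar passes above it.
- egg_ring: Bystander: orange egg ring lying flat, 88 mm across, 14 mm tall. Origin under its centre.
- tablespoon: Bystander: steel tablespoon, 200 mm long, lying flat beyond the holder. Origin at about its middle, on the shelf.
Things that resemble listed ones, but are neither listed nor needed, are in the scene too. What is shaped like the part that bears caddy_center but orange or purple is not meant.

How it is judged:
By the outcome, as a careful person would: the job done as asked, in the order asked, and still so for the second after the job is handed in, with the robot touching nothing.
It also fails if it takes over 72 s, if anything falls off the work surface, if the arm or the gripper's body presses on something with over 40 N, if the wrist force passes 120 N, or if a joint passes its speed limit or range.

## Robot

A 7-joint arm with a two-finger parallel gripper is mounted at the origin on the work surface. World frame = base frame: x ahead of the robot, y to its left, z up, the work surface at z = 0. Lengths are in m, angles in rad, forces in N, time in s.
With the tool pointing down it reaches from about 0.425 to 0.875 m from the base axis. Payload 4.7 kg.
Tool frame: the origin (TCP) lies midway between the tips of the shut fingers; the grasp point (between the pads) lies 19 mm behind it; z points along the fingers, y is the line along which they close (so a half turn about z gives the same grasp; the last joint's range is limited). The gripper opens to 85 mm and grips with 20 to 120 N. Pads are 22 mm wide; open, the fingers measure 114 mm over their backs; the gripper's body (76 mm by 85 mm) begins 54 mm behind the grasp point. The pads swing forward as they close: fully open they stand 13 mm farther back than shut.
Start: joints at [1.28, 0.321, -0.07, 1.45, 0.023, 1.371, -0.057], TCP at [0.195, -0.62, 0.231] pointing down, gripper open.
Joint ranges: [-2.86, 2.86], [-0.3, 2.09], [-1.38, 1.24], [0.06, 2.45], [-1.56, 4.7], [0.09, 2.05], [-2.69, 2.69]. Speed limits (rad/s): [2.57, 2.57, 3.14, 3.14, 3.14, 3.14, 3.14].

## Interface

Orientations are given as a unit quaternion [x, y, z, w].
In Python, from cell import arm, eyes, job_done gives the robot as it stands.
- The arm moves only by the shell command python3 -m creep 'ROWS' [FORCE]. ROWS is JSON, a list of rows, each an object with "rotation": the turn, a rotation vector about the tool's x, y, z each as a share of 90 degrees, from -1 to 1, a list of three; "slide": the shift along the tool's x, y, z each as a share of 0.15 m, from -1 to 1, a list of three; "hand": the opening, from 0 (shut) to 1 (fully open). A call has 1 to 20 rows; each row shifts and turns the commanded pose from where the row before left it, along the tool's axes as they then stand; what a row does not reach is not made up. A row lasts 1/12 s, in which the tool goes at most 41.7 mm and 7.16 degrees, less where a joint would pass 70% of its speed; a pose out of reach is approached as far as the arm can. A call with a number of a shift or a turn outside -1 to 1 is refused whole. A call with a gripper value outside its range is refused whole. The fingers move at their own pace and stop on an object; FORCE is the grip in N (left out, the last holds). Time passes only in rows, so rows that do not move let the fingers close. It gives the time, the measured TCP pose, the force, the opening and the grip force at its end, in the units of the state.
- arm.state(): the state, without advancing time (a new reading comes with each control period).
- eyes.read_camera(name): name is "scene" or "top" or "wrist"; returns the picture (480x640x3 uint8, red, green, blue); there is no depth.
- eyes.camera_info(name): a dict with "intrinsics" (3x3 intrinsics, pixels), "xyz" and "rotation" of the camera in the world. Camera axes: x right, y up, looking along -z (the intrinsics and any distortion apply to the point x, -y, -z); pixel columns grow to the right and rows downward; lengths in m; the calibration is good to about 2 mm. A picture is of the moment at which its call begins: read the wrist's pose just before it. camera_info takes no time and is no camera call; for the wrist camera it gives the pose at the moment of the call.
- job_done(): hands the job in; it is judged then, once.
The state is a dict: "clock": time; "joint_pos": joint angles; "dq": joint speeds; "effort": joint torques, N m; "ee_pos": TCP position; "tool_rot": TCP orientation; "force": force on the tool from outside, world axes, zero at the start; "ft_torque": the same for the moment, N m; "grip_width": opening from 0.0 (shut) to 1.0 (fully open); "gripper_force": force on a finger pad.
Only numpy, scipy, OpenCV 4.12 (cv2) and the standard library are available. Lean on these libraries where they do the work, as an engineer would, in place of code of your own. Each camera call takes 0.05 s, during which the arm holds its last target. There are 200 camera calls.

## Working session

There is one attempt and no reset: what is moved stays moved. The work goes in short steps, Python scripts to look and compute and a shell command to move; the robot and the scene stay as the last step left them, time stands still between calls to the robot, and variables do not carry over. Pictures are saved under pics/ and viewed, at most 10 in all, crops included, and the job is handed in when it is done.

```bash
ls; mkdir -p pics
python3 - <<'E'
from cell import arm, eyes
import cv2
s=arm.state();print({k:s[k] for k in('clock','ee_pos','tool_rot','force','grip_width')})
for n in("scene","top"):
    i=eyes.camera_info(n);print(n,i)
    cv2.imwrite(f"pics/{n}0.png",eyes.read_camera(n)[:,:,::-1])
E
```

```text
pics
{'clock': 0.0, 'ee_pos': array([ 0.19484771, -0.61955587,  0.23022269]), 'tool_rot': array([ 9.88407765e-01,  1.51819617e-01, -1.87059810e-04, -9.26740928e-04]), 'force': array([0.42712219, 0.25287704, 0.22935609]), 'grip_width': 0.998105659309732}
scene {'intrinsics': array([[447.72940413,   0.        , 311.48676577],
       [  0.        , 447.72940413, 243.97425411],
       [  0.        ,   0.        ,   1.        ]]), 'xyz': array([ 1.46175389, -0.41207363,  0.76970216]), 'rotation': array([0.38022458, 0.25056922, 0.49432715, 0.7404627 ])}
top {'intrinsics': array([[561.51836571,   0.        , 313.15643397],
       [  0.        , 561.51836571, 246.20373392],
       [  0.        ,   0.        ,   1.        ]]), 'xyz': array([ 0.45713306, -0.06085595,  1.29536723]), 'rotation': array([-0.05869638,  0.04282319,  0.70966409, -0.70078369])}
```

View pics/scene0.png

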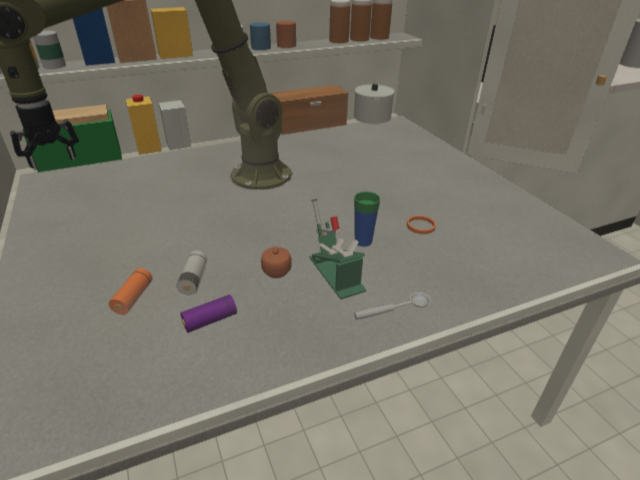

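View pics/top0.png

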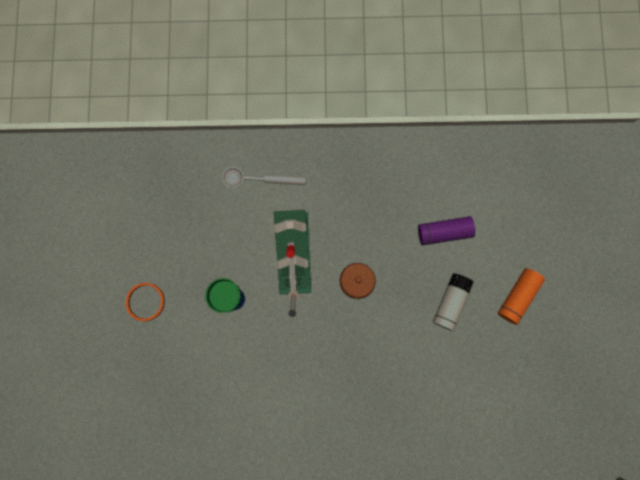

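The top view shows the holder with its post top near (292,313) and its red knob at (290,250). The white and black caddy runs from (446,325) to its lid at (461,278), the tumblers are on the left (+y), and the sugar bowl is on the right. The bar should therefore turn toward -y, over the bowl. Next I'll zoom in on both.

```bash
cat > h.py <<'E'
import numpy as np, cv2
from scipy.spatial.transform import Rotation as R
from cell import arm, eyes
def proj(info,P):
    p=R.from_quat(info['rotation']).inv().apply(np.atleast_2d(P)-info['xyz'])*[1,-1,-1]
    q=p@info['intrinsics'].T
    return q[:,:2]/q[:,2:]
def unproj(info,uv,z):
    d=np.linalg.inv(info['intrinsics'])@[uv[0],uv[1],1]*[1,-1,-1]
    d=R.from_quat(info['rotation']).apply(d)
    return info['xyz']+d*(z-info['xyz'][2])/d[2]
E
python3 - <<'E'
from h import *
t=cv2.imread('pics/top0.png');s=cv2.imread('pics/scene0.png')
a=cv2.resize(t[200:325,260:325],None,fx=4.8,fy=4.8,interpolation=cv2.INTER_CUBIC)
b=cv2.resize(t[265:340,425:485],(480,600),interpolation=cv2.INTER_CUBIC)
cv2.imwrite('pics/z1.png',np.hstack([a,b]))
print(a.shape)
i=eyes.camera_info('top')
for n,uv,z in[('post',(292,313),.16),('knob',(290,250),.18),('lid',(461,278),.029),('bot',(446,325),.029),('tumb',(224,295),.15),('bowl',(358,280),.06)]:
    print(n,unproj(i,uv,z))
E
```

```text
(600, 312, 3)
post [0.48651033 0.00782872 0.16      ]
knob [0.61166776 0.00994472 0.18      ]
lid [ 0.56364594 -0.36482996  0.029     ]
bot [ 0.45947507 -0.32663726  0.029     ]
tumb [0.5249065  0.14733965 0.15      ]
bowl [ 0.55954813 -0.13189242  0.06      ]
```

View pics/z1.png

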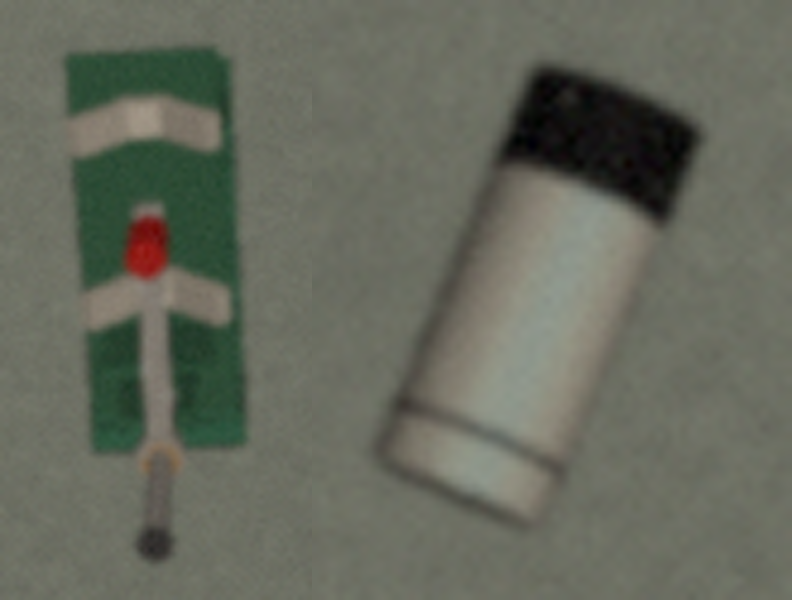

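```bash
cat >> h.py <<'E'
TILT=R.from_euler('y',-30,degrees=True)
def cradle(p):  # x,y,yaw -> world rotation, origin
    return R.from_euler('z',p[2])*TILT, np.array([p[0],p[1],.112])
E
python3 - <<'E'
from h import *
from scipy.optimize import least_squares
i=eyes.camera_info('top')
C=np.array([[-100,0,107],[70,35,-40],[70,-35,-40],[-115,35,-40],[-115,-35,-40]])/1e3
uv=np.array([[155,543],[68,55],[222,50],[95,452],[245,445]])/4.8+[260,200]
f=lambda p:(proj(i,cradle(p)[0].apply(C)+cradle(p)[1])-uv).ravel()
r=least_squares(f,[.59,0,0]);print('cradle',r.x,np.round(r.fun,1))
Rm,o=cradle(r.x)
for l in(0,):print('knobtop px crop',(proj(i,Rm.apply([[.010,0,.059+l]])+o)-[260,200])*4.8)
print('knob pt',Rm.apply([.010,0,.047])+o,'post',Rm.apply([-.1,0,.107])+o,'R',Rm.as_matrix())
q=(np.array([[540,68],[700,132],[380,455],[530,525]])-[312,0])/8+[425,265]
w=np.array([unproj(i,x,.029) for x in q]);l=w[:2].mean(0);b=w[2:].mean(0)
print('caddy',(l+b)/2,'len',np.linalg.norm(l-b),'yaw',np.arctan2(*(l-b)[1::-1]),np.linalg.norm(w[0]-w[1]))
E
```

```text
cradle [0.62127956 0.01096869 0.02723151] [ 0.2  2.6 -0.1  2.   0.3  1.6  0.  -3.4 -0.5 -3.2]
knobtop px crop [[144.86050817 270.19878054]]
knob pt [0.60644531 0.01056463 0.15770319] post [0.48122896 0.00715396 0.15466472] R [[ 8.65704321e-01 -2.72281475e-02 -4.99814623e-01]
 [ 2.35802675e-02  9.99629245e-01 -1.36140738e-02]
 [ 5.00000000e-01 -8.67361738e-19  8.66025404e-01]]
caddy [ 0.51076464 -0.34500813  0.029     ] len 0.11928120014583393 yaw -0.4404835891038899 0.04756940265257483
```

Run:
```python
from h import *
from scipy.optimize import least_squares
i=eyes.camera_info('top')
C=np.array([[-100,0,107],[10,0,59],[42,34,-7],[42,-34,-7],[-42,34,-7],[-42,-34,-7],[42,0,-25]])/1e3
uv=np.array([[155,543],[147,258],[70,140],[220,132],[86,312],[230,306],[145,118]])/4.8+[260,200]
f=lambda p:(proj(i,cradle(p)[0].apply(C)+cradle(p)[1])-uv).ravel()
r=least_squares(f,[.59,0,0],loss='soft_l1');print('cradle',r.x,np.round(f(r.x),1))
Rm,o=cradle(r.x)
for n,P in dict(post=[-.1,0,.107],knob=[.01,0,.047]).items(): print(n,Rm.apply(P)+o)
# scene check overlay
s=cv2.imread('pics/scene0.png');j=eyes.camera_info('scene')
s=cv2.resize(s[180:310,290:400],None,fx=4.5,fy=4.5,interpolation=cv2.INTER_CUBIC)
D=np.vstack([C,np.array([[70,35,-40],[70,-35,-40],[-115,35,-40],[-115,-35,-40]])/1e3])
for p in (proj(j,Rm.apply(D)+o)-[290,180]+.0)*4.5: cv2.circle(s,tuple(int(v) for v in p),3,(0,255,255),-1)
cv2.imwrite('pics/z2.png',s)
```

```text
cradle [0.62618888 0.01127823 0.03102692] [ 0.3  0.1 -0.6  0.1 -0.4 -0.5  0.5 -0.3 -0.8  0.   0.4 -0.1  0.4  0.5]
post [0.48615377 0.00693197 0.15466472]
knob [0.61135628 0.01081787 0.15770319]
```

View pics/z2.png

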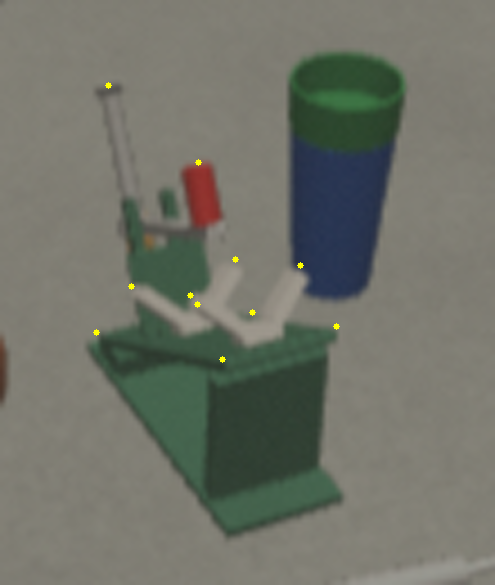

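The overlay agrees with the image to about 1 px: post, knob and saddles all line up. The cradle is at (0.626, 0.011) with yaw 0.031. Next is a helper that works out how far to go per row.

```bash
cat >> h.py <<'E'
from scipy.optimize import fsolve
CP=[.6262,.0113,.031]
FLIP=R.from_euler('x',180,degrees=True)
def tcp_cradle(p,th=0,cp=CP):   # TCP at cradle point p, tool z = -cradle z, turned th about cradle z
    Rm,o=cradle(cp); return Rm.apply(p)+o, Rm*R.from_euler('z',th)*FLIP
def on_bar(th,lift,z=.032,r=.110): return tcp_cradle([-.1+r*np.cos(th),r*np.sin(th),z+lift],th)
def now():
    s=arm.state(); return np.array(s['ee_pos']),R.from_quat(s['tool_rot'])
def run(p,q,row,n):
    for _ in range(n): p=p+q.apply(row[:3]*.15); q=q*R.from_rotvec(row[3:]*np.pi/2)
    return p,q
def plan(target,n,start=None):  # constant row repeated n times
    p,q=start or now(); P,Q=target
    f=lambda x:(lambda a:np.r_[a[0]-P,(a[1].inv()*Q).as_rotvec()])(run(p,q,x,n))
    x=fsolve(f,np.r_[q.inv().apply(P-p)/n/.15,(q.inv()*Q).as_rotvec()/n/np.pi*2])
    print(n,'slide',np.round(x[:3],3),'rot',np.round(x[3:],4),'err',np.abs(f(x)).max().round(5)); return x
def err(target):
    p,q=now();P,Q=target; print('err tool mm',np.round(q.inv().apply(P-p)*1e3,1),'deg',np.round((q.inv()*Q).as_rotvec(degrees=True),1))
E
python3 - <<'E'
from h import *
t=on_bar(0,.085); print(t[0]); x=plan(t,20); p,q=now()
for k in(5,10,15):print(run(p,q,x,k)[0])
E
```

```text
[0.5763842  0.00975522 0.21832497]
20 slide [ 0.159 -0.185  0.042] rot [-0.0023  0.0166  0.0085] err 0.0
[ 0.27253073 -0.45324109  0.20423178]
[ 0.36361326 -0.29216496  0.192613  ]
[ 0.46576637 -0.13749569  0.19693784]
```

```bash
python3 -m creep '[{"slide":[0.159,-0.185,0.042],"rotation":[-0.0023,0.0166,0.0085],"hand":0.6},{"slide":[0.159,-0.185,0.042],"rotation":[-0.0023,0.0166,0.0085],"hand":0.6},{"slide":[0.159,-0.185,0.042],"rotation":[-0.0023,0.0166,0.0085],"hand":0.6},{"slide":[0.159,-0.185,0.042],"rotation":[-0.0023,0.0166,0.0085],"hand":0.6},{"slide":[0.159,-0.185,0.042],"rotation":[-0.0023,0.0166,0.0085],"hand":0.6},{"slide":[0.159,-0.185,0.042],"rotation":[-0.0023,0.0166,0.0085],"hand":0.6},{"slide":[0.159,-0.185,0.042],"rotation":[-0.0023,0.0166,0.0085],"hand":0.6},{"slide":[0.159,-0.185,0.042],"rotation":[-0.0023,0.0166,0.0085],"hand":0.6},{"slide":[0.159,-0.185,0.042],"rotation":[-0.0023,0.0166,0.0085],"hand":0.6},{"slide":[0.159,-0.185,0.042],"rotation":[-0.0023,0.0166,0.0085],"hand":0.6},{"slide":[0.159,-0.185,0.042],"rotation":[-0.0023,0.0166,0.0085],"hand":0.6},{"slide":[0.159,-0.185,0.042],"rotation":[-0.0023,0.0166,0.0085],"hand":0.6},{"slide":[0.159,-0.185,0.042],"rotation":[-0.0023,0.0166,0.0085],"hand":0.6},{"slide":[0.159,-0.185,0.042],"rotation":[-0.0023,0.0166,0.0085],"hand":0.6},{"slide":[0.159,-0.185,0.042],"rotation":[-0.0023,0.0166,0.0085],"hand":0.6},{"slide":[0.159,-0.185,0.042],"rotation":[-0.0023,0.0166,0.0085],"hand":0.6},{"slide":[0.159,-0.185,0.042],"rotation":[-0.0023,0.0166,0.0085],"hand":0.6},{"slide":[0.159,-0.185,0.042],"rotation":[-0.0023,0.0166,0.0085],"hand":0.6}]'
python3 - <<'E'
from h import *
plan(on_bar(0,.085),4)
E
```

```text
clock: 1.6
ee_pos: [0.5327, -0.0467, 0.209]
tool_rot: [0.972, 0.029, 0.234, -0.004]
force: [-0.1, -0.9, 0.2]
grip_width: 0.597
gripper_force: 0.0
4 slide [ 0.076 -0.09   0.023] rot [-0.0011  0.008   0.0043] err 0.0
```

```bash
python3 -m creep '[{"slide":[0.076,-0.09,0.023],"rotation":[-0.0011,0.008,0.0043],"hand":0.6},{"slide":[0.076,-0.09,0.023],"rotation":[-0.0011,0.008,0.0043],"hand":0.6},{"slide":[0.076,-0.09,0.023],"rotation":[-0.0011,0.008,0.0043],"hand":0.6},{"slide":[0.076,-0.09,0.023],"rotation":[-0.0011,0.008,0.0043],"hand":0.6},{"slide":[0,0,0],"rotation":[0,0,0],"hand":0.6},{"slide":[0,0,0],"rotation":[0,0,0],"hand":0.6}]'
python3 - <<'E'
from h import *
err(on_bar(0,.085))
i=eyes.camera_info('wrist'); m=eyes.read_camera('wrist')[:,:,::-1].copy()
Rm,o=cradle(CP)
C=np.array([[-100,0,107],[10,0,59],[10,0,25],[42,34,-7],[42,-34,-7],[-42,34,-7],[-42,-34,-7],[42,0,-25]])/1e3
for p in proj(i,Rm.apply(C)+o): cv2.circle(m,tuple(int(v) for v in p),4,(0,255,255),-1)
cv2.imwrite('pics/w1.png',m)
E
```

```text
clock: 2.1
ee_pos: [0.5762, 0.0083, 0.218]
tool_rot: [0.966, 0.016, 0.258, -0.004]
force: [-0.2, -1.0, -0.0]
grip_width: 0.602
gripper_force: 0.0
err tool mm [ 0.4 -1.5 -0.1] deg [-0.   0.1  0.1]
```

View pics/w1.png

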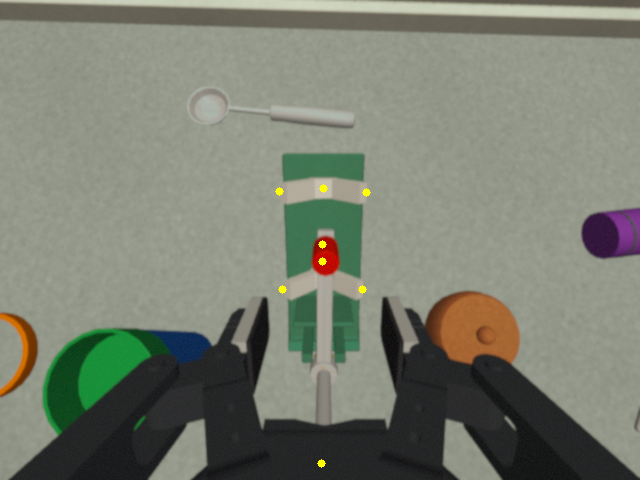

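The wrist view shows the knob around (326,255), with my predicted points about 3 px to its left. That puts the true y about 2 mm lower, close to the current TCP y, so I'll descend straight along the tool axis and grip.

```bash
sed -i 's/^CP=.*/CP=[.6262,.0095,.031]/' h.py
python3 -m creep '[{"slide":[0.003,0,0.15],"rotation":[0,0,0],"hand":0.6},{"slide":[0,0,0.15],"rotation":[0,0,0],"hand":0.6},{"slide":[0,0,0.12],"rotation":[0,0,0],"hand":0.6},{"slide":[0,0,0.08],"rotation":[0,0,0],"hand":0.6},{"slide":[0,0,0.05],"rotation":[0,0,0],"hand":0.6},{"slide":[0,0,0.017],"rotation":[0,0,0],"hand":0.6},{"slide":[0,0,0],"rotation":[0,0,0],"hand":0.6},{"slide":[0,0,0],"rotation":[0,0,0],"hand":0.1},{"slide":[0,0,0],"rotation":[0,0,0],"hand":0.1},{"slide":[0,0,0],"rotation":[0,0,0],"hand":0.1},{"slide":[0,0,0],"rotation":[0,0,0],"hand":0},{"slide":[0,0,0],"rotation":[0,0,0],"hand":0},{"slide":[0,0,0],"rotation":[0,0,0],"hand":0},{"slide":[0,0,0],"rotation":[0,0,0],"hand":0},{"slide":[0,0,0],"rotation":[0,0,0],"hand":0},{"slide":[0,0,0],"rotation":[0,0,0],"hand":0}]' 60
python3 - <<'E'
from h import *
err(on_bar(0,0))
E
```

```text
clock: 3.48
ee_pos: [0.6197, 0.0088, 0.1454]
tool_rot: [0.966, 0.015, 0.259, -0.004]
force: [0.2, -0.3, 2.6]
grip_width: 0.19
gripper_force: 58.6
err tool mm [-1.1 -0.5  0.2] deg [ 0. -0.  0.]
```

```bash
python3 -m creep '[{"slide":[0,0,-0.03],"rotation":[0,0,0],"hand":0},{"slide":[0,0,-0.04],"rotation":[0,0,0],"hand":0},{"slide":[0,0,-0.04],"rotation":[0,0,0],"hand":0},{"slide":[0,0,-0.04],"rotation":[0,0,0],"hand":0},{"slide":[0,0,-0.04],"rotation":[0,0,0],"hand":0},{"slide":[0,0,-0.04],"rotation":[0,0,0],"hand":0},{"slide":[0,0,-0.015],"rotation":[0,0,0],"hand":0},{"slide":[0,0,0],"rotation":[0,0,0],"hand":0},{"slide":[0,0,0],"rotation":[0,0,0],"hand":0}]' 80
python3 - <<'E'
from h import *
err(on_bar(0,.036))
p,q=now()
# pure rotation about post axis, from present pose, 110 mm radius along tool -x
c=p-q.apply([.110,0,0]); a=-1.2
Rw=R.from_rotvec(-q.as_matrix()[:,2]*a)
t=(c+Rw.apply(p-c),Rw*q); plan(t,18); print(t[0],on_bar(-1.2,.036)[0])
E
```

```text
clock: 4.23
ee_pos: [0.6008, 0.0082, 0.176]
tool_rot: [0.966, 0.015, 0.259, -0.004]
force: [7.8, -0.0, -8.6]
grip_width: 0.18
gripper_force: 78.2
err tool mm [ 0.  -0.5  0.2] deg [-0.  0. -0.]
18 slide [-0.002  0.049  0.   ] rot [-0.      0.      0.0424] err 0.0
[ 0.54322253 -0.09612773  0.14095003] [ 0.54333578 -0.0956432   0.1408194 ]
```

```bash
python3 -m creep '[{"slide":[-0.002,0.049,0],"rotation":[0,0,0.0424],"hand":0},{"slide":[-0.002,0.049,0],"rotation":[0,0,0.0424],"hand":0},{"slide":[-0.002,0.049,0],"rotation":[0,0,0.0424],"hand":0},{"slide":[-0.002,0.049,0],"rotation":[0,0,0.0424],"hand":0},{"slide":[-0.002,0.049,0],"rotation":[0,0,0.0424],"hand":0},{"slide":[-0.002,0.049,0],"rotation":[0,0,0.0424],"hand":0},{"slide":[-0.002,0.049,0],"rotation":[0,0,0.0424],"hand":0},{"slide":[-0.002,0.049,0],"rotation":[0,0,0.0424],"hand":0},{"slide":[-0.002,0.049,0],"rotation":[0,0,0.0424],"hand":0},{"slide":[-0.002,0.049,0],"rotation":[0,0,0.0424],"hand":0},{"slide":[-0.002,0.049,0],"rotation":[0,0,0.0424],"hand":0},{"slide":[-0.002,0.049,0],"rotation":[0,0,0.0424],"hand":0},{"slide":[-0.002,0.049,0],"rotation":[0,0,0.0424],"hand":0},{"slide":[-0.002,0.049,0],"rotation":[0,0,0.0424],"hand":0},{"slide":[-0.002,0.049,0],"rotation":[0,0,0.0424],"hand":0},{"slide":[-0.002,0.049,0],"rotation":[0,0,0.0424],"hand":0},{"slide":[-0.002,0.049,0],"rotation":[0,0,0.0424],"hand":0},{"slide":[-0.002,0.049,0],"rotation":[0,0,0.0424],"hand":0},{"slide":[0,0,0],"rotation":[0,0,0],"hand":0},{"slide":[0,0,0],"rotation":[0,0,0],"hand":0}]'
python3 - <<'E'
from h import *
err(on_bar(-1.2,.036)); err(on_bar(-1.2,0.001))
E
```

```text
clock: 5.9
ee_pos: [0.5411, -0.0957, 0.1393]
tool_rot: [0.806, -0.533, 0.21, -0.149]
force: [5.9, -0.6, -10.3]
grip_width: 0.184
gripper_force: 78.2
err tool mm [ 1.  -2.5 -0.2] deg [0.2 0.1 0. ]
err tool mm [ 1.1 -2.6 34.8] deg [0.2 0.1 0. ]
```

```bash
python3 -m creep '[{"slide":[0,0,0.03],"rotation":[0,0,0],"hand":0},{"slide":[0,0,0.035],"rotation":[0,0,0],"hand":0},{"slide":[0,0,0.035],"rotation":[0,0,0],"hand":0},{"slide":[0,0,0.035],"rotation":[0,0,0],"hand":0},{"slide":[0,0,0.035],"rotation":[0,0,0],"hand":0},{"slide":[0,0,0.025],"rotation":[0,0,0],"hand":0},{"slide":[0,0,0.015],"rotation":[0,0,0],"hand":0},{"slide":[0,0,0.01],"rotation":[0,0,0],"hand":0},{"slide":[0,0,0.008],"rotation":[0,0,0],"hand":0},{"slide":[0,0,0],"rotation":[0,0,0],"hand":0},{"slide":[0,0,0],"rotation":[0,0,0],"hand":0}]'
python3 - <<'E'
from h import *
err(on_bar(-1.2,0.0))
E
```

```text
clock: 6.82
ee_pos: [0.5593, -0.095, 0.1114]
tool_rot: [0.806, -0.532, 0.211, -0.149]
force: [-0.6, 1.8, -8.4]
grip_width: 0.183
gripper_force: 78.8
err tool mm [ 0.5 -0.7  2.5] deg [0.1 0.1 0.1]
```

```bash
python3 -m creep '[{"slide":[0,0,0.008],"rotation":[0,0,0],"hand":0},{"slide":[0,0,0.008],"rotation":[0,0,0],"hand":0},{"slide":[0,0,0],"rotation":[0,0,0],"hand":0},{"slide":[0,0,0],"rotation":[0,0,0],"hand":0.5},{"slide":[0,0,0],"rotation":[0,0,0],"hand":0.5},{"slide":[0,0,0],"rotation":[0,0,0],"hand":0.5},{"slide":[0,0,0],"rotation":[0,0,0],"hand":0.5},{"slide":[0,0,-0.06],"rotation":[0,0,0],"hand":0.5},{"slide":[0,0,-0.15],"rotation":[0,0,0],"hand":0.5},{"slide":[0,0,-0.2],"rotation":[0,0,0],"hand":0.5},{"slide":[0,0,-0.2],"rotation":[0,0,0],"hand":0.8},{"slide":[0,0,0],"rotation":[0,0,0],"hand":1}]'
python3 - <<'E'
from h import *
ca=np.array([.5108,-.345,.029]);yaw=-.4405
t=(ca+[0,0,.12],R.from_euler('z',yaw)*FLIP)
p,q=now();x=plan(t,16)
for k in(4,8,12):print(run(p,q,x,k)[0])
E
```

```text
clock: 7.82
ee_pos: [0.5184, -0.0995, 0.1912]
tool_rot: [0.804, -0.533, 0.215, -0.15]
force: [-0.1, -0.2, 0.1]
grip_width: 0.764
gripper_force: 0.0
16 slide [0.072 0.077 0.009] rot [-0.0159 -0.0146 -0.0284] err 0.0
[ 0.50221656 -0.15854513  0.17487818]
[ 0.49505933 -0.22043972  0.16318729]
[ 0.49780471 -0.2832413   0.15498564]
```

```bash
python3 -m creep '[{"slide":[0.072,0.077,0.009],"rotation":[-0.0159,-0.0146,-0.0284],"hand":1},{"slide":[0.072,0.077,0.009],"rotation":[-0.0159,-0.0146,-0.0284],"hand":1},{"slide":[0.072,0.077,0.009],"rotation":[-0.0159,-0.0146,-0.0284],"hand":1},{"slide":[0.072,0.077,0.009],"rotation":[-0.0159,-0.0146,-0.0284],"hand":1},{"slide":[0.072,0.077,0.009],"rotation":[-0.0159,-0.0146,-0.0284],"hand":1},{"slide":[0.072,0.077,0.009],"rotation":[-0.0159,-0.0146,-0.0284],"hand":1},{"slide":[0.072,0.077,0.009],"rotation":[-0.0159,-0.0146,-0.0284],"hand":1},{"slide":[0.072,0.077,0.009],"rotation":[-0.0159,-0.0146,-0.0284],"hand":1},{"slide":[0.072,0.077,0.009],"rotation":[-0.0159,-0.0146,-0.0284],"hand":1},{"slide":[0.072,0.077,0.009],"rotation":[-0.0159,-0.0146,-0.0284],"hand":1},{"slide":[0.072,0.077,0.009],"rotation":[-0.0159,-0.0146,-0.0284],"hand":1},{"slide":[0.072,0.077,0.009],"rotation":[-0.0159,-0.0146,-0.0284],"hand":1},{"slide":[0.072,0.077,0.009],"rotation":[-0.0159,-0.0146,-0.0284],"hand":1},{"slide":[0.072,0.077,0.009],"rotation":[-0.0159,-0.0146,-0.0284],"hand":1},{"slide":[0.072,0.077,0.009],"rotation":[-0.0159,-0.0146,-0.0284],"hand":1},{"slide":[0.072,0.077,0.009],"rotation":[-0.0159,-0.0146,-0.0284],"hand":1},{"slide":[0,0,0],"rotation":[0,0,0],"hand":1},{"slide":[0,0,0],"rotation":[0,0,0],"hand":1}]'
python3 - <<'E'
from h import *
ca=np.array([.5108,-.345,.029]);yaw=-.4405
t=(ca+[0,0,.12],R.from_euler('z',yaw)*FLIP); err(t)
i=eyes.camera_info('wrist'); m=eyes.read_camera('wrist')[:,:,::-1].copy()
Z=R.from_euler('z',yaw)
C=Z.apply(np.array([[60,0,0],[60,25,0],[60,-25,0],[-60,25,0],[-60,-25,0],[0,0,25],[-60,0,0]])/1e3)+ca
for p in proj(i,C): cv2.circle(m,tuple(int(v) for v in p),3,(0,255,255),-1)
T=cv2.resize(eyes.read_camera('top')[190:330,180:400][:,:,::-1],None,fx=2.9,fy=2.9)
m=cv2.resize(m,(480,360)); o=np.zeros((360+T.shape[0]*480//T.shape[1]*1,480,3),np.uint8)
T=cv2.resize(T,(480,o.shape[0]-360)); cv2.imwrite('pics/w2.png',cv2.resize(np.vstack([m,T])[:,:],None,fx=.9,fy=.9))
print(o.shape)
E
```

```text
clock: 9.32
ee_pos: [0.511, -0.3421, 0.142]
tool_rot: [0.976, -0.217, -0.004, -0.001]
force: [0.5, 0.6, -0.2]
grip_width: 0.998
gripper_force: 0.0
err tool mm [ 1.   2.7 -7. ] deg [-0.   0.5  0.2]
(665, 480, 3)
```

View pics/w2.png

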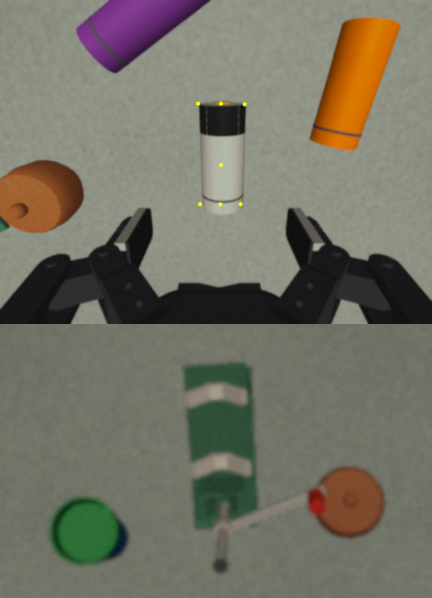

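The wrist view shows the caddy centred between the fingers at about (222,157) and aligned. It looks roughly 3 mm nearer its base end than I predicted. The top view shows the bar resting aside over the sugar bowl. I'll refine the caddy's position along its axis numerically.

```bash
cat > fit.py <<'E'
from h import *
from scipy.optimize import minimize
i=eyes.camera_info('wrist'); m=eyes.read_camera('wrist')
g=m.max(axis=2).astype(int); roi=np.zeros((480,640),bool); roi[100:350,270:390]=1
bg=np.median(g[100:140,270:290]); w=((g>bg+22)|(g<bg-60))&roi
w=cv2.morphologyEx(w.astype(np.uint8),cv2.MORPH_CLOSE,np.ones((7,7)))
n,l,st,_=cv2.connectedComponentsWithStats(w); k=1+st[1:,4].argmax(); w=(l==k).astype(np.uint8)
print('bg',bg,'bbox',st[k])
a=np.linspace(0,2*np.pi,48)
ring=np.c_[np.zeros(48),.025*np.cos(a),.025*np.sin(a)]
def cost(p):
    P=np.r_[ring+[.06,0,0],ring-[.06,0,0]]
    P=R.from_euler('z',p[2]).apply(P)+[p[0],p[1],.029]
    h=cv2.convexHull((proj(i,P)*16).astype(np.int32)); k=np.zeros((480,640),np.uint8)
    cv2.fillConvexPoly(k,h,1,shift=4); return float((k!=w).sum())
r=minimize(cost,[.5108,-.345,-.4405],method='Nelder-Mead',options=dict(initial_simplex=[[.5108,-.345,-.44],[.515,-.345,-.44],[.511,-.34,-.44],[.511,-.345,-.40]]))
print(r.x,r.fun,w.sum())
p,q=now();print('caddy in tool mm',q.inv().apply(np.r_[r.x[:2],.029]-p)*1e3,'yaw err deg',np.degrees(r.x[2])-np.degrees(np.arctan2(*q.as_matrix()[1::-1,0])))
E
python3 fit.py
```

```text
bg 149.0 bbox [ 296  151   69  165 7543]
[ 0.5087258  -0.34778454 -0.39705893] 3177.0 7543
caddy in tool mm [  2.29454551   6.25656503 113.78282675] yaw err deg 2.206413433994232
```

```bash
sed -i "s/^print('bg'/c=cv2.convexHull(np.argwhere(w)[:,::-1].astype(np.int32)); cv2.fillConvexPoly(w,c,1)\n&/" fit.py; python3 fit.py
```

```text
bg 149.0 bbox [ 295  151   69  165 7485]
[ 0.50934372 -0.34675737 -0.41796064] 1340.0 9401
caddy in tool mm [  2.41303043   4.813632   113.99147312] yaw err deg 1.0081985647342826
```

```bash
cat >> fit.py <<'E'
for p in ([.5108,-.345,-.4405],r.x,[.5108-.003*np.cos(.44),-.347+.003*np.sin(.44),-.4405]):
    P=np.r_[ring+[.06,0,0],ring-[.06,0,0]]
    u=proj(i,R.from_euler('z',p[2]).apply(P)+[p[0],p[1],.029]); print(u.min(0),u.max(0))
for row in(165,190,230,270,300):
    e=np.abs(np.diff(cv2.GaussianBlur(m,(5,5),0)[row,270:390].astype(int),axis=0)).sum(1); o=np.argsort(e)[::-1][:8]; print(row,sorted(o+270))
e=np.abs(np.diff(cv2.GaussianBlur(m,(5,5),0)[130:340,330].astype(int),axis=0)).sum(1); print(sorted(np.argsort(e)[::-1][:14]+130))
E
python3 fit.py
```

```text
bg 149.0 bbox [ 295  151   69  165 7441]
[ 0.50914838 -0.34766652 -0.39865001] 1288.0 9409
caddy in tool mm [  2.58566576   5.51468885 114.0925835 ] yaw err deg 2.114365618513027
[293.02863349 149.8191947 ] [362.6886535  316.62457489]
[293.95755403 150.08126674] [363.54163504 317.02901312]
[295.63959822 152.63827976] [365.08413617 319.0924669 ]
165 [np.int64(293), np.int64(294), np.int64(295), np.int64(296), np.int64(361), np.int64(362), np.int64(363), np.int64(364)]
190 [np.int64(294), np.int64(295), np.int64(296), np.int64(297), np.int64(360), np.int64(361), np.int64(362), np.int64(363)]
230 [np.int64(295), np.int64(296), np.int64(299), np.int64(300), np.int64(357), np.int64(358), np.int64(361), np.int64(362)]
270 [np.int64(297), np.int64(300), np.int64(301), np.int64(355), np.int64(356), np.int64(357), np.int64(360), np.int64(361)]
300 [np.int64(297), np.int64(298), np.int64(301), np.int64(302), np.int64(355), np.int64(356), np.int64(359), np.int64(360)]
[np.int64(152), np.int64(153), np.int64(154), np.int64(155), np.int64(197), np.int64(198), np.int64(199), np.int64(200), np.int64(201), np.int64(293), np.int64(294), np.int64(295), np.int64(298), np.int64(299)]
```

The measured outline (rows 151–316, columns 294–363) matches my original estimate to about 1 mm. My 3 mm doubt was just perspective, so I'll descend and grip.

```bash
python3 -m creep '[{"slide":[0.007,0.021,0.1],"rotation":[0,0.0055,0.002],"hand":1},{"slide":[0,0,0.2],"rotation":[0,0,0],"hand":1},{"slide":[0,0,0.2],"rotation":[0,0,0],"hand":1},{"slide":[0,0,0.17],"rotation":[0,0,0],"hand":1},{"slide":[0,0,0.12],"rotation":[0,0,0],"hand":1},{"slide":[0,0,0.06],"rotation":[0,0,0],"hand":1},{"slide":[0,0,0.017],"rotation":[0,0,0],"hand":1},{"slide":[0,0,0],"rotation":[0,0,0],"hand":0.8},{"slide":[0,0,0],"rotation":[0,0,0],"hand":0.65},{"slide":[0,0,0],"rotation":[0,0,0],"hand":0.5},{"slide":[0,0,0],"rotation":[0,0,0],"hand":0.4},{"slide":[0,0,0],"rotation":[0,0,0],"hand":0.4},{"slide":[0,0,0],"rotation":[0,0,0],"hand":0.4},{"slide":[0,0,0],"rotation":[0,0,0],"hand":0.4},{"slide":[0,0,0],"rotation":[0,0,0],"hand":0.4},{"slide":[0,0,0],"rotation":[0,0,0],"hand":0.4}]' 60
python3 - <<'E'
from h import *
ca=np.array([.5108,-.345,.012]);yaw=-.4405
err((ca,R.from_euler('z',yaw)*FLIP))
E
```

```text
clock: 10.9
ee_pos: [0.5112, -0.3462, 0.0149]
tool_rot: [0.976, -0.218, 0.002, 0.002]
force: [-0.1, 0.7, 6.5]
grip_width: 0.566
gripper_force: 62.0
err tool mm [-0.9 -0.9  2.9] deg [ 0.1 -0.2  0.1]
```

```bash
python3 -m creep '[{"slide":[0,0,-0.05],"rotation":[0,0,0],"hand":0.4},{"slide":[0,0,-0.15],"rotation":[0,0,0],"hand":0.4},{"slide":[0,0,-0.2],"rotation":[0,0,0],"hand":0.4},{"slide":[0,0,-0.2],"rotation":[0,0,0],"hand":0.4},{"slide":[0,0,-0.2],"rotation":[0,0,0],"hand":0.4},{"slide":[0,0,-0.2],"rotation":[0,0,0],"hand":0.4},{"slide":[0,0,-0.1],"rotation":[0,0,0],"hand":0.4},{"slide":[0,0,0],"rotation":[0,0,0],"hand":0.4}]' 80
python3 - <<'E'
from h import *
t=tcp_cradle([.001,0,.126]); print(t[0]); x=plan(t,19);p,q=now()
for k in(5,10,15):print(run(p,q,x,k)[0])
E
```

```text
clock: 11.57
ee_pos: [0.5118, -0.3467, 0.1826]
tool_rot: [0.976, -0.218, 0.004, 0.003]
force: [1.3, 0.2, -1.9]
grip_width: 0.56
gripper_force: 82.9
[0.56409588 0.00757416 0.2216192 ]
19 slide [-0.006 -0.127 -0.013] rot [ 0.0043  0.017  -0.0153] err 0.0
[ 0.54339414 -0.25684507  0.19304556]
[ 0.56238331 -0.16365878  0.20442083]
[ 0.56846554 -0.0686562   0.21496528]
```

```bash
python3 -m creep '[{"slide":[-0.006,-0.127,-0.013],"rotation":[0.0043,0.017,-0.0153],"hand":0.4},{"slide":[-0.006,-0.127,-0.013],"rotation":[0.0043,0.017,-0.0153],"hand":0.4},{"slide":[-0.006,-0.127,-0.013],"rotation":[0.0043,0.017,-0.0153],"hand":0.4},{"slide":[-0.006,-0.127,-0.013],"rotation":[0.0043,0.017,-0.0153],"hand":0.4},{"slide":[-0.006,-0.127,-0.013],"rotation":[0.0043,0.017,-0.0153],"hand":0.4},{"slide":[-0.006,-0.127,-0.013],"rotation":[0.0043,0.017,-0.0153],"hand":0.4},{"slide":[-0.006,-0.127,-0.013],"rotation":[0.0043,0.017,-0.0153],"hand":0.4},{"slide":[-0.006,-0.127,-0.013],"rotation":[0.0043,0.017,-0.0153],"hand":0.4},{"slide":[-0.006,-0.127,-0.013],"rotation":[0.0043,0.017,-0.0153],"hand":0.4},{"slide":[-0.006,-0.127,-0.013],"rotation":[0.0043,0.017,-0.0153],"hand":0.4},{"slide":[-0.006,-0.127,-0.013],"rotation":[0.0043,0.017,-0.0153],"hand":0.4},{"slide":[-0.006,-0.127,-0.013],"rotation":[0.0043,0.017,-0.0153],"hand":0.4},{"slide":[-0.006,-0.127,-0.013],"rotation":[0.0043,0.017,-0.0153],"hand":0.4},{"slide":[-0.006,-0.127,-0.013],"rotation":[0.0043,0.017,-0.0153],"hand":0.4},{"slide":[-0.006,-0.127,-0.013],"rotation":[0.0043,0.017,-0.0153],"hand":0.4},{"slide":[-0.006,-0.127,-0.013],"rotation":[0.0043,0.017,-0.0153],"hand":0.4},{"slide":[-0.006,-0.127,-0.013],"rotation":[0.0043,0.017,-0.0153],"hand":0.4},{"slide":[-0.006,-0.127,-0.013],"rotation":[0.0043,0.017,-0.0153],"hand":0.4},{"slide":[-0.006,-0.127,-0.013],"rotation":[0.0043,0.017,-0.0153],"hand":0.4},{"slide":[0,0,0],"rotation":[0,0,0],"hand":0.4}]'
python3 - <<'E'
from h import *
t=tcp_cradle([.001,0,.126]); err(t)
i=eyes.camera_info('wrist'); m=eyes.read_camera('wrist')[:,:,::-1].copy()
p,q=now()
C=np.array([[59,0,-14],[59,25,-14],[59,-25,-14],[29,25,-14],[29,-25,-14],[59,0,-39]])/1e3
for u in proj(i,q.apply(C)+p): cv2.circle(m,tuple(int(v) for v in u),3,(0,255,255),-1)
Rm,o=cradle(CP); D=np.array([[42,34,-7],[42,-34,-7],[-42,34,-7],[-42,-34,-7],[70,35,-40],[70,-35,-40]])/1e3
for u in proj(i,Rm.apply(D)+o): cv2.circle(m,tuple(int(v) for v in u),3,(255,0,255),-1)
cv2.imwrite('pics/w3.png',m)
E
```

```text
clock: 13.23
ee_pos: [0.5593, 0.0126, 0.2142]
tool_rot: [0.967, 0.017, 0.254, -0.007]
force: [0.1, 0.4, -3.0]
grip_width: 0.556
gripper_force: 83.2
err tool mm [ 7.6  5.2 -4.2] deg [-0.4  0.5  0.1]
```

View pics/w3.png

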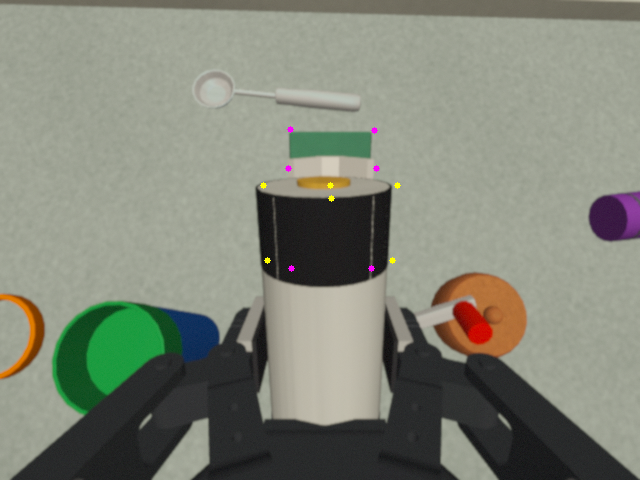

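The wrist view shows the held caddy with its lid rim at (324,187), lid uphill. It lines up with the upper saddle at (330,168) once the camera's constant ~2 mm bias is allowed for. I'll correct the residual error and come down to 10 mm above seating.

```bash
python3 -m creep '[{"slide":[0.03,0.018,0],"rotation":[-0.002,0.003,0.001],"hand":0.4},{"slide":[0.028,0.017,0.1],"rotation":[-0.002,0.003,0],"hand":0.4},{"slide":[0,0,0.15],"rotation":[0,0,0],"hand":0.4},{"slide":[0,0,0.15],"rotation":[0,0,0],"hand":0.4},{"slide":[0,0,0.15],"rotation":[0,0,0],"hand":0.4},{"slide":[0,0,0.12],"rotation":[0,0,0],"hand":0.4},{"slide":[0,0,0.08],"rotation":[0,0,0],"hand":0.4},{"slide":[0,0,0.04],"rotation":[0,0,0],"hand":0.4},{"slide":[0,0,0],"rotation":[0,0,0],"hand":0.4},{"slide":[0,0,0],"rotation":[0,0,0],"hand":0.4},{"slide":[0,0,0],"rotation":[0,0,0],"hand":0.4}]'
python3 - <<'E'
from h import *
err(tcp_cradle([.002,0,-.014])); print(arm.state()['force'],arm.state()['ft_torque'])
E
```

```text
clock: 14.2
ee_pos: [0.6296, 0.0046, 0.1189]
tool_rot: [0.965, 0.012, 0.261, -0.004]
force: [0.5, 0.1, -2.2]
grip_width: 0.564
gripper_force: 83.2
err tool mm [-4.4 -5.1 18.4] deg [ 0.2 -0.2 -0.3]
[ 0.5109589   0.05307881 -2.1708035 ] [1.46640249e-04 8.39494553e-01 5.56671210e-03]
```

```bash
python3 -m creep '[{"slide":[-0.015,-0.017,0.02],"rotation":[0.002,-0.002,-0.003],"hand":0.4},{"slide":[-0.014,-0.017,0.03],"rotation":[0,0,0],"hand":0.4},{"slide":[0,0,0],"rotation":[0,0,0],"hand":0.4},{"slide":[0,0,0],"rotation":[0,0,0],"hand":0.4},{"slide":[0,0,0],"rotation":[0,0,0],"hand":0.4},{"slide":[0,0,0],"rotation":[0,0,0],"hand":0.4}]'
python3 - <<'E'
from h import *
err(tcp_cradle([.002,0,-.014])); print(arm.state()['force'],arm.state()['ft_torque'])
E
```

```text
clock: 14.7
ee_pos: [0.6295, 0.0103, 0.1107]
tool_rot: [0.966, 0.015, 0.26, -0.004]
force: [0.4, 0.1, -2.4]
grip_width: 0.561
gripper_force: 83.2
err tool mm [-0.2  0.7 11.2] deg [-0.  -0.1  0. ]
[ 0.35735278  0.07899022 -2.36621085] [-0.04458873  0.78811416 -0.0462802 ]
```

```bash
python3 -m creep '[{"slide":[0,0.004,0.02],"rotation":[0,0,0],"hand":0.4},{"slide":[0,0,0.02],"rotation":[0,0,0],"hand":0.4},{"slide":[0,0,0.013],"rotation":[0,0,0],"hand":0.4},{"slide":[0,0,0.007],"rotation":[0,0,0],"hand":0.4},{"slide":[0,0,0],"rotation":[0,0,0],"hand":0.4},{"slide":[0,0,0],"rotation":[0,0,0],"hand":0.4}]'
python3 - <<'E'
from h import *
err(tcp_cradle([.002,0,-.014])); print(arm.state()['force'],arm.state()['ft_torque'])
E
```

```text
clock: 15.2
ee_pos: [0.6337, 0.0102, 0.1021]
tool_rot: [0.966, 0.015, 0.259, -0.005]
force: [0.0, -0.1, -3.1]
grip_width: 0.554
gripper_force: 83.6
err tool mm [0.4 0.4 1.7] deg [-0.1 -0.   0. ]
[ 0.03630974 -0.13673243 -3.12519602] [ 0.01690096  0.82248253 -0.02032164]
```

No contact yet, so I'll go down in small steps.

```bash
python3 -m creep '[{"slide":[0,0,0.006],"rotation":[0,0,0],"hand":0.4},{"slide":[0,0,0.006],"rotation":[0,0,0],"hand":0.4},{"slide":[0,0,0.004],"rotation":[0,0,0],"hand":0.4},{"slide":[0,0,0],"rotation":[0,0,0],"hand":0.4},{"slide":[0,0,0],"rotation":[0,0,0],"hand":0.4}]'
python3 - <<'E'
from h import *
err(tcp_cradle([.002,0,-.014])); print(arm.state()['force'],arm.state()['ft_torque'])
E
```

```text
clock: 15.62
ee_pos: [0.6347, 0.0112, 0.1012]
tool_rot: [0.966, 0.016, 0.259, -0.004]
force: [-14.1, 2.1, 13.7]
grip_width: 0.558
gripper_force: 85.9
err tool mm [-0.1  1.4  0.4] deg [-0.  -0.   0.1]
[-14.14031662   2.14082775  13.66897345] [0.33748286 1.80308386 0.05680591]
```

```bash
python3 -m creep '[{"slide":[0,0,-0.006],"rotation":[0,0,0],"hand":0.4},{"slide":[-0.006,0,0],"rotation":[0,0,0],"hand":0.4},{"slide":[-0.006,0,0],"rotation":[0,0,0],"hand":0.4},{"slide":[-0.005,0,0],"rotation":[0,0,0],"hand":0.4},{"slide":[0,0,0],"rotation":[0,0,0],"hand":0.4},{"slide":[0,0,0],"rotation":[0,0,0],"hand":0.4}]'
python3 - <<'E'
from h import *
err(tcp_cradle([.002,0,-.014])); f=arm.state()['force'];print(cradle(CP)[0].inv().apply(f),arm.state()['ft_torque'])
E
```

```text
clock: 16.12
ee_pos: [0.6336, 0.0109, 0.1009]
tool_rot: [0.965, 0.016, 0.261, -0.005]
force: [1.2, 4.8, 3.3]
grip_width: 0.562
gripper_force: 83.3
err tool mm [1.1 1.2 0.7] deg [-0.1 -0.2  0. ]
[2.84376393 4.79512232 2.14896681] [0.79962181 0.06554646 0.39296609]
```

```bash
python3 -m creep '[{"slide":[0,-0.006,0.003],"rotation":[0,0,0],"hand":0.4},{"slide":[0,0,0],"rotation":[0,0,0],"hand":0.4},{"slide":[0,0,0],"rotation":[0,0,0],"hand":0.5},{"slide":[0,0,0],"rotation":[0,0,0],"hand":0.58},{"slide":[0,0,0],"rotation":[0,0,0],"hand":0.62},{"slide":[0,0,0],"rotation":[0,0,0],"hand":0.66},{"slide":[0,0,0],"rotation":[0,0,0],"hand":0.72},{"slide":[0,0,0],"rotation":[0,0,0],"hand":0.8},{"slide":[0,0,0],"rotation":[0,0,0],"hand":0.9},{"slide":[0,0,0],"rotation":[0,0,0],"hand":0.9},{"slide":[0,0,0],"rotation":[0,0,0],"hand":0.9}]' 30
python3 - <<'E'
from h import *
f=arm.state()['force'];print(cradle(CP)[0].inv().apply(f)); err(tcp_cradle([.002,0,-.014]))
E
```

```text
clock: 17.03
ee_pos: [0.6324, 0.0107, 0.0993]
tool_rot: [0.966, 0.015, 0.259, -0.004]
force: [-0.0, -0.7, -0.3]
grip_width: 0.901
gripper_force: 0.0
[-0.20865673 -0.68186611 -0.25470354]
err tool mm [ 2.9  1.  -0.2] deg [-0. -0.  0.]
```

Released with no residual force. Now I'll back straight off and take a picture.

```bash
python3 -m creep '[{"slide":[0,0,-0.06],"rotation":[0,0,0],"hand":0.95},{"slide":[0,0,-0.12],"rotation":[0,0,0],"hand":0.95},{"slide":[0,0,-0.2],"rotation":[0,0,0],"hand":0.95},{"slide":[0,0,-0.2],"rotation":[0,0,0],"hand":0.95},{"slide":[0,0,-0.2],"rotation":[0,0,0],"hand":0.7},{"slide":[0,0,-0.1],"rotation":[0,0,0],"hand":0.5},{"slide":[0,0,0],"rotation":[0,0,0],"hand":0.5},{"slide":[0,0,0],"rotation":[0,0,0],"hand":0.5},{"slide":[0,0,0],"rotation":[0,0,0],"hand":0.5}]'
python3 - <<'E'
from h import *
Rm,o=cradle(CP); a=np.linspace(0,2*np.pi,24,endpoint=False)
ring=np.c_[0*a,.025*np.cos(a),.025*np.sin(a)]
D=np.r_[ring+[.06,0,0],ring+[.03,0,0],[[-.062,.025,.01],[-.062,-.025,.01]],on_bar(-1.2,0)[0][None]*0+0]
D=np.r_[D[:50]]
th=-1.2; k=np.array([[-.1+.11*np.cos(th),.11*np.sin(th),z] for z in(.025,.059)])
I=[]
for n,c in(('wrist',None),('scene',(180,310,270,400))):
    i=eyes.camera_info(n); m=eyes.read_camera(n)[:,:,::-1]
    s=1 if c is None else 4; off=np.array([0,0]) if c is None else np.array([c[2],c[0]])
    m=m.copy() if c is None else cv2.resize(m[c[0]:c[1],c[2]:c[3]],None,fx=4,fy=4,interpolation=cv2.INTER_CUBIC)
    for u in (proj(i,Rm.apply(np.r_[D,k])+o)-off)*s: cv2.circle(m,tuple(int(v) for v in u),1,(0,255,255),-1)
    I.append(m)
m=np.hstack([I[0][80:480,150:590],cv2.resize(I[1],(360,360))[:,:] if 0 else cv2.copyMakeBorder(cv2.resize(I[1],(360,360)),0,40,0,0,cv2.BORDER_CONSTANT)])
cv2.imwrite('pics/w4.png',m)
E
```

```text
clock: 17.78
ee_pos: [0.5685, 0.0084, 0.2084]
tool_rot: [0.966, 0.015, 0.258, -0.004]
force: [1.2, -0.0, -0.4]
grip_width: 0.5
gripper_force: 0.0
```

View pics/w4.png

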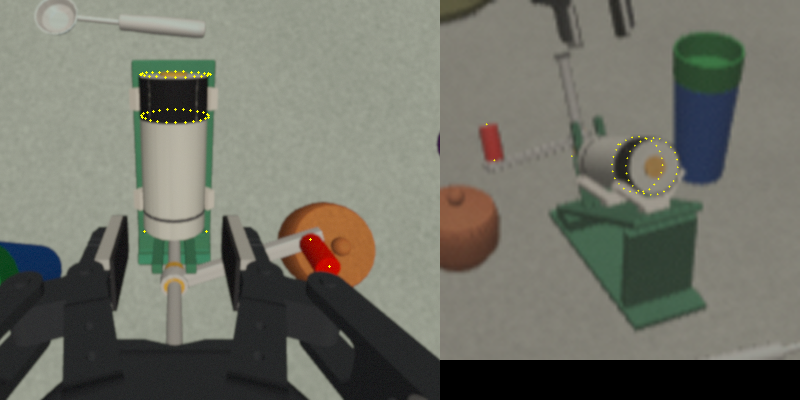

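The caddy lies squarely in the saddles with its lid uphill; the model outline matches at (175,75) and (175,116) in the wrist picture. The bar's knob is where I left it, at about (320,252). Next I'll go back over the knob.

Run:
```python
from h import *
t=on_bar(-1.2,.08); print(t[0]); x=plan(t,18);p,q=now()
for k in(6,12):print(run(p,q,x,k)[0])
```

```text
[ 0.52134635 -0.09632509  0.17892452]
18 slide [ 0.003  0.047 -0.   ] rot [0.     0.0001 0.0424] err 0.0
[ 0.56564323 -0.03300135  0.20546742]
[ 0.54909544 -0.06989326  0.19532655]
```

```bash
python3 -m creep '[{"slide":[0.003,0.047,0],"rotation":[0,0,0.0424],"hand":0.6},{"slide":[0.003,0.047,0],"rotation":[0,0,0.0424],"hand":0.6},{"slide":[0.003,0.047,0],"rotation":[0,0,0.0424],"hand":0.6},{"slide":[0.003,0.047,0],"rotation":[0,0,0.0424],"hand":0.6},{"slide":[0.003,0.047,0],"rotation":[0,0,0.0424],"hand":0.6},{"slide":[0.003,0.047,0],"rotation":[0,0,0.0424],"hand":0.6},{"slide":[0.003,0.047,0],"rotation":[0,0,0.0424],"hand":0.6},{"slide":[0.003,0.047,0],"rotation":[0,0,0.0424],"hand":0.6},{"slide":[0.003,0.047,0],"rotation":[0,0,0.0424],"hand":0.6},{"slide":[0.003,0.047,0],"rotation":[0,0,0.0424],"hand":0.6},{"slide":[0.003,0.047,0],"rotation":[0,0,0.0424],"hand":0.6},{"slide":[0.003,0.047,0],"rotation":[0,0,0.0424],"hand":0.6},{"slide":[0.003,0.047,0],"rotation":[0,0,0.0424],"hand":0.6},{"slide":[0.003,0.047,0],"rotation":[0,0,0.0424],"hand":0.6},{"slide":[0.003,0.047,0],"rotation":[0,0,0.0424],"hand":0.6},{"slide":[0.003,0.047,0],"rotation":[0,0,0.0424],"hand":0.6},{"slide":[0.003,0.047,0],"rotation":[0,0,0.0424],"hand":0.6},{"slide":[0.003,0.047,0],"rotation":[0,0,0.0424],"hand":0.6},{"slide":[0,0,0],"rotation":[0,0,0],"hand":0.6},{"slide":[0,0,0],"rotation":[0,0,0],"hand":0.6}]'
python3 - <<'E'
from h import *
err(on_bar(-1.2,0.001))
E
```

```text
clock: 19.55
ee_pos: [0.5218, -0.0979, 0.1794]
tool_rot: [0.806, -0.532, 0.21, -0.149]
force: [0.1, 0.6, -0.8]
grip_width: 0.601
gripper_force: 0.0
err tool mm [-1.6 -0.1 79.2] deg [0.1 0.1 0.1]
```

```bash
python3 -m creep '[{"slide":[-0.009,0,0.13],"rotation":[0,0,0],"hand":0.6},{"slide":[0,0,0.14],"rotation":[0,0,0],"hand":0.6},{"slide":[0,0,0.12],"rotation":[0,0,0],"hand":0.6},{"slide":[0,0,0.08],"rotation":[0,0,0],"hand":0.6},{"slide":[0,0,0.04],"rotation":[0,0,0],"hand":0.6},{"slide":[0,0,0.014],"rotation":[0,0,0],"hand":0.6},{"slide":[0,0,0],"rotation":[0,0,0],"hand":0.6},{"slide":[0,0,0],"rotation":[0,0,0],"hand":0.4},{"slide":[0,0,0],"rotation":[0,0,0],"hand":0.2},{"slide":[0,0,0],"rotation":[0,0,0],"hand":0},{"slide":[0,0,0],"rotation":[0,0,0],"hand":0},{"slide":[0,0,0],"rotation":[0,0,0],"hand":0},{"slide":[0,0,0],"rotation":[0,0,0],"hand":0},{"slide":[0,0,0],"rotation":[0,0,0],"hand":0},{"slide":[0,0,0],"rotation":[0,0,0],"hand":0}]' 80
python3 - <<'E'
from h import *
err(on_bar(-1.2,0.0))
E
```

```text
clock: 20.8
ee_pos: [0.5612, -0.0963, 0.1126]
tool_rot: [0.806, -0.533, 0.212, -0.149]
force: [-1.6, -2.2, 2.0]
grip_width: 0.176
gripper_force: 78.0
err tool mm [-1.6  0.8  2.6] deg [-0.  -0.1  0. ]
```

```bash
python3 -m creep '[{"slide":[0,0,-0.03],"rotation":[0,0,0],"hand":0},{"slide":[0,0,-0.04],"rotation":[0,0,0],"hand":0},{"slide":[0,0,-0.04],"rotation":[0,0,0],"hand":0},{"slide":[0,0,-0.04],"rotation":[0,0,0],"hand":0},{"slide":[0,0,-0.04],"rotation":[0,0,0],"hand":0},{"slide":[0,0,-0.04],"rotation":[0,0,0],"hand":0},{"slide":[0,0,-0.02],"rotation":[0,0,0],"hand":0},{"slide":[0,0,0],"rotation":[0,0,0],"hand":0},{"slide":[0,0,0],"rotation":[0,0,0],"hand":0},{"slide":[0,0,0],"rotation":[0,0,0],"hand":0}]' 80
python3 - <<'E'
from h import *
err(on_bar(-1.2,.036,z=.0345)); t=on_bar(0,.037,z=.0345); plan(t,20)
E
```

```text
clock: 21.63
ee_pos: [0.5421, -0.0959, 0.1443]
tool_rot: [0.806, -0.533, 0.212, -0.149]
force: [6.4, -1.1, -9.3]
grip_width: 0.179
gripper_force: 78.2
err tool mm [-0.4  0.5  1.1] deg [-0.  -0.   0.1]
20 slide [-0.002 -0.044  0.   ] rot [-0.     -0.     -0.0382] err 0.0
```

```bash
python3 -m creep '[{"slide":[-0.002,-0.044,0],"rotation":[0,0,-0.0382],"hand":0},{"slide":[-0.002,-0.044,0],"rotation":[0,0,-0.0382],"hand":0},{"slide":[-0.002,-0.044,0],"rotation":[0,0,-0.0382],"hand":0},{"slide":[-0.002,-0.044,0],"rotation":[0,0,-0.0382],"hand":0},{"slide":[-0.002,-0.044,0],"rotation":[0,0,-0.0382],"hand":0},{"slide":[-0.002,-0.044,0],"rotation":[0,0,-0.0382],"hand":0},{"slide":[-0.002,-0.044,0],"rotation":[0,0,-0.0382],"hand":0},{"slide":[-0.002,-0.044,0],"rotation":[0,0,-0.0382],"hand":0},{"slide":[-0.002,-0.044,0],"rotation":[0,0,-0.0382],"hand":0},{"slide":[-0.002,-0.044,0],"rotation":[0,0,-0.0382],"hand":0},{"slide":[-0.002,-0.044,0],"rotation":[0,0,-0.0382],"hand":0},{"slide":[-0.002,-0.044,0],"rotation":[0,0,-0.0382],"hand":0},{"slide":[-0.002,-0.044,0],"rotation":[0,0,-0.0382],"hand":0},{"slide":[-0.002,-0.044,0],"rotation":[0,0,-0.0382],"hand":0},{"slide":[-0.002,-0.044,0],"rotation":[0,0,-0.0382],"hand":0},{"slide":[-0.002,-0.044,0],"rotation":[0,0,-0.0382],"hand":0},{"slide":[-0.002,-0.044,0],"rotation":[0,0,-0.0382],"hand":0},{"slide":[-0.002,-0.044,0],"rotation":[0,0,-0.0382],"hand":0},{"slide":[-0.002,-0.044,0],"rotation":[0,0,-0.0382],"hand":0},{"slide":[-0.002,-0.044,0],"rotation":[0,0,-0.0382],"hand":0}]'
python3 -m creep '[{"slide":[0,0,0],"rotation":[0,0,0],"hand":0},{"slide":[0,0,0],"rotation":[0,0,0],"hand":0},{"slide":[0,0,0],"rotation":[0,0,0],"hand":0}]'
python3 - <<'E'
from h import *
err(on_bar(0,.037,z=.0345))
E
```

```text
clock: 23.3
ee_pos: [0.5998, 0.0098, 0.18]
tool_rot: [0.965, 0.017, 0.261, -0.004]
force: [10.6, -0.8, -7.5]
grip_width: 0.176
gripper_force: 78.2
clock: 23.55
ee_pos: [0.5998, 0.0106, 0.18]
tool_rot: [0.965, 0.016, 0.261, -0.004]
force: [10.1, 2.3, -7.7]
grip_width: 0.178
gripper_force: 78.4
err tool mm [-1.1  1.9  0.5] deg [-0.1 -0.2  0.1]
```

```bash
python3 -m creep '[{"slide":[-0.004,0.012,0.01],"rotation":[0,0,0],"hand":0},{"slide":[0,0,0.025],"rotation":[0,0,0],"hand":0},{"slide":[0,0,0.025],"rotation":[0,0,0],"hand":0},{"slide":[0,0,0.025],"rotation":[0,0,0],"hand":0},{"slide":[0,0,0.025],"rotation":[0,0,0],"hand":0},{"slide":[0,0,0.02],"rotation":[0,0,0],"hand":0},{"slide":[0,0,0.015],"rotation":[0,0,0],"hand":0},{"slide":[0,0,0.01],"rotation":[0,0,0],"hand":0},{"slide":[0,0,0.008],"rotation":[0,0,0],"hand":0},{"slide":[0,0,0],"rotation":[0,0,0],"hand":0},{"slide":[0,0,0],"rotation":[0,0,0],"hand":0}]'
python3 - <<'E'
from h import *
err(on_bar(0,.008,z=.0345));f=arm.state()['force'];print(cradle(CP)[0].inv().apply(f))
E
```

```text
clock: 24.47
ee_pos: [0.6121, 0.0095, 0.159]
tool_rot: [0.965, 0.016, 0.261, -0.005]
force: [9.4, 2.1, -5.2]
grip_width: 0.18
gripper_force: 78.7
err tool mm [-1.3  0.4  5.3] deg [-0.1 -0.3  0.1]
[ 5.61270332  1.77867912 -9.28565309]
```

```bash
python3 -m creep '[{"slide":[0.004,0,0.008],"rotation":[0,0,0],"hand":0},{"slide":[0,0,0.008],"rotation":[0,0,0],"hand":0},{"slide":[0,0,0.007],"rotation":[0,0,0],"hand":0},{"slide":[0,0,0.006],"rotation":[0,0,0],"hand":0},{"slide":[0,0,0],"rotation":[0,0,0],"hand":0},{"slide":[0,0,0],"rotation":[0,0,0],"hand":0}]'
python3 - <<'E'
from h import *
err(on_bar(0,.008,z=.0345));f=arm.state()['force'];print(cradle(CP)[0].inv().apply(f))
E
```

```text
clock: 24.97
ee_pos: [0.6146, 0.0095, 0.1561]
tool_rot: [0.965, 0.016, 0.261, -0.004]
force: [1.3, 2.7, 4.5]
grip_width: 0.178
gripper_force: 80.1
err tool mm [-2.   0.4  1.5] deg [-0.1 -0.2  0.1]
[3.42285352 2.69305029 3.16827083]
```

The bar now rests on the caddy: the support force has changed sign and its height is close to the expected 8 mm. I'll release it and back off.

```bash
python3 -m creep '[{"slide":[0,0,0],"rotation":[0,0,0],"hand":0.15},{"slide":[0,0,0],"rotation":[0,0,0],"hand":0.25},{"slide":[0,0,0],"rotation":[0,0,0],"hand":0.4},{"slide":[0,0,0],"rotation":[0,0,0],"hand":0.6},{"slide":[0,0,0],"rotation":[0,0,0],"hand":0.6},{"slide":[0,0,0],"rotation":[0,0,0],"hand":0.6},{"slide":[0,0,-0.06],"rotation":[0,0,0],"hand":0.6},{"slide":[0,0,-0.12],"rotation":[0,0,0],"hand":0.6},{"slide":[0,0,-0.2],"rotation":[0,0,0],"hand":0.6},{"slide":[0,0,-0.2],"rotation":[0,0,0],"hand":0.6},{"slide":[0,0,-0.1],"rotation":[0,0,0],"hand":0.6},{"slide":[0,0,0],"rotation":[0,0,0],"hand":0.6},{"slide":[0,0,0],"rotation":[0,0,0],"hand":0.6}]' 30
python3 - <<'E'
from h import *
a=eyes.read_camera('wrist')[80:480,150:590,::-1]; b=cv2.resize(eyes.read_camera('scene')[180:320,270:396,::-1],(360,400),interpolation=cv2.INTER_CUBIC)
cv2.imwrite('pics/w5.png',np.hstack([a,b]))
E
```

```text
clock: 26.05
ee_pos: [0.5619, 0.0064, 0.243]
tool_rot: [0.966, 0.016, 0.259, -0.003]
force: [-0.4, -0.1, -0.2]
grip_width: 0.601
gripper_force: 0.0
```

View pics/w5.png

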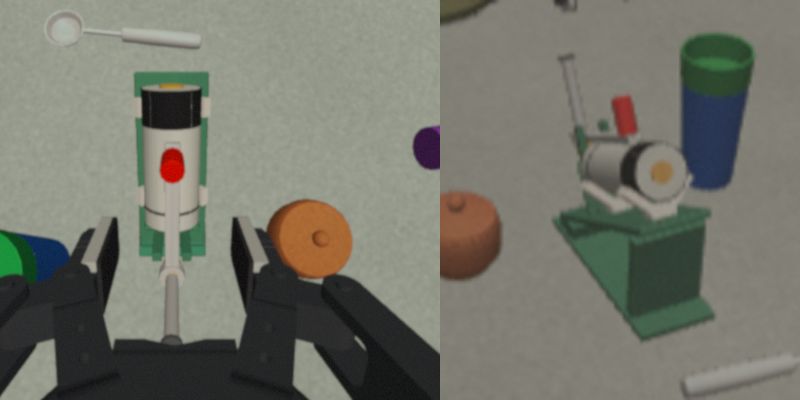

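The bar lies straight over the caddy with its knob at (172,165) and sits in its notch. The caddy is square in the saddles, the tumblers, bowl and spoon look undisturbed, and the gripper is clear. I'll hand the job in.

```bash
python3 -c "
from cell import job_done
print(job_done())"
```

```text
the job is handed in; nothing more can be done
None
```

I handed the job in at about 26 s: the caddy lies squarely in the cradle, lid end uphill, with the bar eased down into its notch and resting on it; the tumblers, bowl and spoon look undisturbed in the last pictures, and the egg ring, out of view there, was never approached.

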